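# Load the tag-stamping jig and hold its cover down

### The job

Get the stamping jig ready for the hammer: lay the long and the short brass bar blank flat in the jig's nests, each in the nest of its own length. Then take the windowed cover, lay it level on top of the jig's two locating pins about a finger's width short of its place, with the long window on the long blank's side, and slide it along, still resting on the pins, until it drops over them; press it down against its springs until it sits firmly on the blanks and finish while still holding it pressed down. Leave the mallet, the punch stand and the steel bench block where they are.

Things in the scene. Friction and masses are not known exactly. Their poses are not given: they have to be found in the camera images.
- jig: Steel stamping jig bolted to the bench, 150 x 124 mm, top face 18 mm high. Origin: centre of its underside; x along its two nests (long one at y = +28 mm, short one at y = -28 mm), z up. An open channel 30 mm wide (x) and 6 mm deep crosses it along y at x = 0, so that fingers can lower a blank to the nest floor. Locating pins at x = -38 and +38 mm, y = 0.
- nest_long (a point): Centre of the floor of the long nest (64 x 18 mm, 6 mm deep, for the 60 x 14 mm blank), 12 mm above the jig's underside. Axes as the jig's.
- nest_short (a point): Centre of the floor of the short nest (48 x 18 mm, 6 mm deep, for the 44 x 14 mm blank), 12 mm above the jig's underside. Axes as the jig's.
- pin_near (a point): Tip of the locating pin at the jig's -x end, 30 mm above the jig's underside. Both pins are 12 mm thick and stand 12 mm above the top face; their upper half tapers to 6 mm at the tip.
- pin_far (a point): Tip of the locating pin at the jig's +x end, 30 mm above the jig's underside.
- cover_seat (a point): Where the cover's origin lies when it is fully pressed down: on the jig's axis, 20 mm above its underside. Around it four sprung lifter pins (8 mm thick, at jig x = +-49, y = +-28 mm) stand 6 mm above the jig's top face; together they push up with about 8 N at first and 14 N when pushed in 4 mm, at which point the cover meets the blanks.
- blank_long: Brass bar blank 60 x 14 x 8 mm, about 56 g. Origin: centre of its underside, x along its length, z up. Either way round is the same. In its nest it stands 2 mm proud of the jig's top face.
- blank_short: Brass bar blank 44 x 14 x 8 mm, about 41 g. Origin: centre of its underside, x along its length, z up. Either way round is the same. In its nest it stands 2 mm proud of the jig's top face.
- cover: The jig's cover: teal plate 124 x 96 x 14 mm, 0.4-0.6 kg, with bow handle and two windows: 44 x 8 mm at y = +28, 28 x 8 mm at y = -28 mm. Origin: centre of its underside; x along handle and windows, z up; in place its axes match the jig's. Its origin is 30 mm above the jig's on the pin tips, 24 mm once dropped, 20 mm on the blanks (a push of 9 N reaches them; 15 N clamps them).
- cover_bar (a point): Centre of the handle's crossbar, on the cover's axis 44 mm above its underside. The bar runs along the cover's x, 100 mm long, 14 mm wide (y), 12 mm tall; below it are 24 mm of free space down to the plate, between two legs 76 mm apart.
- window_long (a point): Centre of the long window at the cover's top face: x = 0, y = +28, z = 14 mm in the cover's frame. In the underside, hidden from above, two blind holes 11 mm deep take the pins: a round one of 16 mm at x = -38, and a slot 20 (x) by 16 mm at x = +38, both at y = 0.
- mallet: Bystander: wooden mallet lying on the bench, head 90 mm long and 56 mm thick, handle 200 mm towards its -x. Origin on the bench under the head's centre.
- punch_stand: Bystander: green plastic stand with upright steel letter punches, 60 x 75 mm, 66 mm tall. Origin: centre of its underside.
- bench_block: Bystander: dark steel bench block 75 x 75 x 32 mm. Origin: centre of its underside.
There are look-alikes about, which are no part of the job. There is more than one size of the cover; the job needs the middle-sized.

How it is judged:
On the way, in this order (a step that is already met when the one before it is completed fails the run):
1. each blank lies flat in the nest of its own length (x of blank_long in the frame of jig between -0.004 and 0.004 m and y of blank_long in the frame of jig between 0.024 and 0.032 m and z of blank_long in the frame of jig between 0.01 and 0.0138 m and angle between the x axis of each of blank_long, blank_short and the x axis of jig, either way round below 0.15 rad and angle between each of blank_long, blank_short's own z axis and vertical below 0.08 rad and x of blank_short in the frame of jig between -0.004 and 0.004 m and y of blank_short in the frame of jig between -0.032 and -0.024 m and z of blank_short in the frame of jig between 0.01 and 0.0138 m), for 0.2 s.
2. the cover rests level on the pin tips, 7 to 25 mm away from its place (z of cover in the frame of jig between 0.0275 and 0.0325 m and angle between cover's own z axis and vertical below 0.1 rad and angle between the x axis of cover and the x axis of jig, either way round below 0.15 rad and horizontal distance between cover and jig between 0.007 and 0.025 m and contact force between cover and jig above 0.5 N), for 0.05 s.
3. the cover, still resting on the pins, has been slid to within 6 mm of its place (z of cover in the frame of jig between 0.0255 and 0.0325 m and angle between cover's own z axis and vertical below 0.1 rad and angle between the x axis of cover and the x axis of jig, either way round below 0.15 rad and horizontal distance between cover and jig below 0.006 m and contact force between cover and jig above 0.2 N).
4. the cover has dropped over the pins (z of cover in the frame of jig below 0.0252 m and horizontal distance between cover and jig below 0.004 m and angle between cover's own z axis and vertical below 0.06 rad), for 0.05 s.
At the end, for the whole second after the job is handed in: Each blank lies flat in the nest of its own length (within 4 mm); the cover is over both pins (within 4 mm, 0.06 rad; tilt under 0.03 rad), long window over long nest, within 1.2 mm of fully down, bearing on a blank with over 1 N, held still by the gripper (fingers over 2 N on it) (all of step 1 and z of cover in the frame of jig between 0.018 and 0.0212 m and horizontal distance between cover and jig below 0.004 m and angle between the x axis of cover and the x axis of jig, either way round below 0.06 rad and angle between cover's own z axis and vertical below 0.03 rad and horizontal distance between window_long and nest_long below 0.006 m and linear speed of cover below 0.02 m/s and (contact force between cover and blank_long above 1 N or contact force between cover and blank_short above 1 N) and contact force between the fingers and cover above 2 N); the arm keeps its last pose, push and grip.
It fails at once if the mallet is disturbed (moved more than 20 mm) (distance of mallet from where it was at the start of the episode above 0.02 m).
It fails at once if the punch stand is disturbed (moved more than 20 mm) (distance of punch_stand from where it was at the start of the episode above 0.02 m).
It fails at once if the bench block is disturbed (moved more than 20 mm) (distance of bench_block from where it was at the start of the episode above 0.02 m).
It also fails if it takes over 72 s, if anything falls off the work surface, if the arm or the gripper's body presses on something with over 40 N, if the wrist force passes 120 N, or if a joint passes its speed limit or range.

### The arm

A 6-joint arm with a two-finger parallel gripper is mounted at the origin on the work surface. World frame = base frame: x ahead of the robot, y to its left, z up, the work surface at z = 0. Lengths are in m, angles in rad, forces in N, time in s.
With the tool pointing down it reaches from about 0.4 to 0.825 m from the base axis. Payload 7 kg.
Tool frame: the origin (TCP) lies midway between the tips of the shut fingers; the grasp point (between the pads) lies 19 mm behind it; z points along the fingers, y is the line along which they close (so a half turn about z gives the same grasp; the last joint's range is limited). The gripper opens to 88 mm and grips with 3 to 60 N. Pads are 19 mm wide; open, the fingers measure 130 mm over their backs; the gripper's body (78 mm by 193 mm) begins 47 mm behind the grasp point.
Start: joints at [-0.859, 0.359, 0.012, 0, -1.224, -0.288], TCP at [0.278, -0.615, 0.227] pointing down, gripper open.
Joint ranges: [-3.07, 3.07], [-1.43, 2.12], [-1.02, 1.25], [-3.03, 1.67], [-3.05, -0], [-3.03, 3.03]. Speed limits (rad/s): [2.39, 2.39, 3.01, 3.14, 3.14, 3.14].

### API

Orientations are given as [roll, pitch, yaw] about the fixed x, y, z axes, in that order (R = Rz(yaw) Ry(pitch) Rx(roll)).
In Python, from workcell import * gives the robot as it stands. The module is installed in compiled form; this text tells all that it offers.
- The arm moves only by the tool servo_tool, never from a script. Its argument "targets" is a list of rows, each an object of numbers: "x", "y", "z": the shift along the tool's x, y, z in m; "roll": the turn about the tool's z in rad. In form: [{"x": .., "y": .., "z": .., "roll": ..}, ...]. A call has 1 to 5 rows; each row is the pose to reach, as a shift and turn from the pose commanded when the call began, along the tool's axes at that moment; what a row does not reach only later rows make up. A row lasts 1/8 s, in which the tool goes at most 62.5 mm and 10.7 degrees, less where a joint would pass 70% of its speed; a pose out of reach is approached as far as the arm can. A call with a gripper value outside its range is refused whole. "fingers" is the opening in per cent of the stroke, from 0 (shut) to 100 (fully open), set as the call begins (left out, the last holds). The fingers move at their own pace and stop on an object; the grip force is fixed at half the most. Time passes only in rows, so rows that repeat a pose let the fingers close. It gives the time, the measured TCP pose, the force, the opening and the grip force at its end, in the units of the state.
- get_obs(): the state, without advancing time (a new reading comes with each control period).
- get_image(name): name is "scene" or "top" or "wrist"; returns the picture (420x560x3 uint8, red, green, blue); there is no depth.
- camera_model(name): a dict with "camera_matrix" (3x3 intrinsics, pixels), "rvec" (rotation vector, rad) and "tvec" (3), from world to camera coordinates, as OpenCV has them. Camera axes: x right, y down, z forward; pixel columns grow to the right and rows downward; lengths in m; the calibration is good to about 2 mm. A picture is of the moment at which its call begins: read the wrist's pose just before it. camera_model takes no time and is no camera call; for the wrist camera it gives the pose at the moment of the call.
- finish_job(): hands the job in; it is judged then, once.
The state is a dict: "time": time; "joints": joint angles; "joint_vel": joint speeds; "joint_efforts": joint torques, N m; "ee_pos": TCP position; "tool_rot": TCP orientation; "wrist_force": force on the tool from outside, world axes, zero at the start; "moment": the same for the moment, N m; "gripper_width": finger opening in m; "grasp_force": force on a finger pad.
Only numpy, scipy, OpenCV 4.12 (cv2) and the standard library are available. Lean on these libraries where they do the work, as an engineer would, in place of code of your own. Each camera call takes 0.05 s, during which the arm holds its last target. There are 200 camera calls.

## Working session

There is one attempt and no reset: what is moved stays moved. The work goes in short steps, Python scripts to look and compute and a tool call to move; the robot and the scene stay as the last step left them, time stands still between calls to the robot, and variables do not carry over. Pictures are saved under pics/ and viewed, at most 10 in all, crops included, and the job is handed in when it is done.

Besides the shell and the picture viewer there is one more tool, called as name(argument=value, ...), one argument or row to a line, values as JSON. servo_tool: Moves the arm, as the interface text tells. Its arguments: {"type":"object","properties":{"targets":{"type":"array"},"fingers":{"type":"number"}},"required":["targets"]}

```bash
mkdir -p pics; cat > h.py <<'E'
from workcell import *
import numpy as np, cv2
def snap(n,f):
    im=get_image(n); cv2.imwrite(f'pics/{f}.png',im[:,:,::-1]); return im
def ray(m,uv):
    K=np.array(m["camera_matrix"]);R=cv2.Rodrigues(np.array(m["rvec"]))[0];t=np.array(m["tvec"]).ravel()
    d=R.T@np.linalg.inv(K)@np.array([uv[0],uv[1],1.]);return -R.T@t,d
def onz(m,uv,z):
    c,d=ray(m,uv);return c+d*(z-c[2])/d[2]
def proj(m,p):
    return cv2.projectPoints(np.array(p,float).reshape(-1,1,3),np.array(m["rvec"],float),np.array(m["tvec"],float),np.array(m["camera_matrix"]),None)[0].reshape(-1,2)
E
python3 - <<'E'
from h import *
a=snap("top","top0");b=snap("scene","scene0")
for n in("top","scene"):
    m=camera_model(n);print(n,ray(m,(280,210)))
print(get_obs())
E
```

```text
top (array([ 0.20597536, -0.00367947,  1.47719238]), array([ 1.94418003e-01, -2.84607349e-05, -9.81084352e-01]))
scene (array([ 0.91607841, -0.55147864,  0.74586502]), array([-0.44606929,  0.54877022, -0.70710936]))
{'time': 0.1, 'joints': array([-8.58953694e-01,  3.59332750e-01,  1.11914956e-02, -3.25379624e-04,
       -1.22407417e+00, -2.88095204e-01]), 'joint_vel': array([ 0.00056273, -0.00090362,  0.00148934,  0.00094384,  0.00095969,
       -0.00043979]), 'joint_efforts': array([-4.01343505e-04, -5.84164560e+01,  2.93749666e+01,  7.01539814e+00,
        1.00860855e-02, -4.98177781e-05]), 'ee_pos': array([ 0.27736224, -0.61493154,  0.22571987]), 'tool_rot': array([ 3.14014512e+00, -1.09953912e-04, -2.71795593e+00]), 'wrist_force': array([-0.10056987, -0.17793425,  0.10624595]), 'moment': array([0.02357692, 0.02178735, 0.01107731]), 'grasp_force': 0.0, 'gripper_width': 0.08757531801250093}
```

View pics/top0.png

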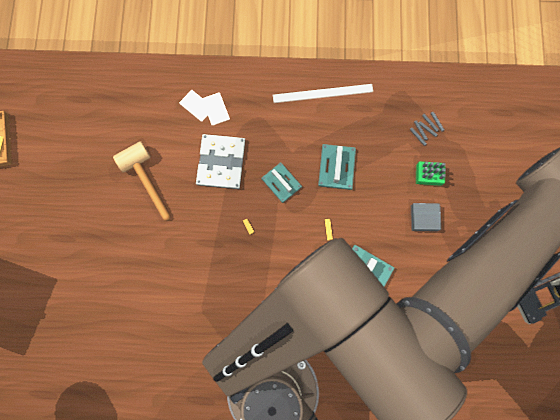

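View pics/scene0.png

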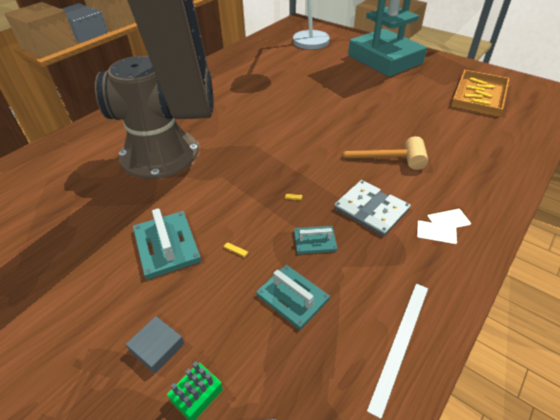

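Top view: the jig is at (221,161), the blanks are short at (249,227) and long at (328,230), and there are teal covers at (282,183), (338,167) and (375,265). Next I measure sizes and look at an enlarged crop.

```bash
cat > m.py <<'E'
from h import *
a=cv2.imread('pics/top0.png');m=camera_model("top")
hsv=cv2.cvtColor(a,cv2.COLOR_BGR2HSV)
def blobs(mask,z,name,lo=40):
    c,_=cv2.findContours(mask,cv2.RETR_EXTERNAL,cv2.CHAIN_APPROX_NONE)
    for k in c:
        if cv2.contourArea(k)<lo: continue
        w=np.array([onz(m,p[0],z)[:2] for p in k],np.float32)
        (cx,cy),s,ang=cv2.minAreaRect(w*1000)
        print(name,k[:,0].mean(0).round(),'c',round(cx),round(cy),'size',np.round(s),'ang',round(ang,1))
blobs(cv2.inRange(hsv,(80,80,40),(100,255,255)),.014,'teal')
blobs(cv2.inRange(hsv,(22,150,130),(35,255,255)),.008,'brass',15)
w=cv2.inRange(hsv,(0,0,150),(180,40,255));blobs(cv2.morphologyEx(w,cv2.MORPH_CLOSE,np.ones((9,9))),.018,'white')
c=cv2.resize(a[120:250,180:370],None,fx=4,fy=4,interpolation=cv2.INTER_CUBIC);cv2.imwrite('pics/crop1.png',c)
E
python3 m.py
```

```text
teal [373. 262.] c 362 -271 size [133.  53.] ang 40.4
teal [282. 182.] c 578 -4 size [93. 72.] ang 42.3
teal [337. 168.] c 630 -163 size [ 93. 125.] ang 85.5
white [234. 366.] c 65 107 size [28. 62.] ang 38.1
white [256. 351.] c 108 49 size [31. 25.] ang 35.2
white [371. 264.] c 352 -260 size [23. 33.] ang 63.6
white [427. 216.] c 494 -420 size [72. 74.] ang 1.9
white [281. 180.] c 585 -4 size [77. 13.] ang 43.2
white [435. 168.] c 633 -445 size [55. 37.] ang 88.6
white [338. 163.] c 641 -167 size [ 16. 101.] ang 85.4
white [220. 161.] c 635 174 size [126. 152.] ang 86.4
white [421. 134.] c 733 -407 size [55. 26.] ang 24.5
white [207. 107.] c 804 219 size [146. 101.] ang 51.3
white [322.  93.] c 855 -119 size [ 26. 298.] ang 8.7
```

View pics/crop1.png

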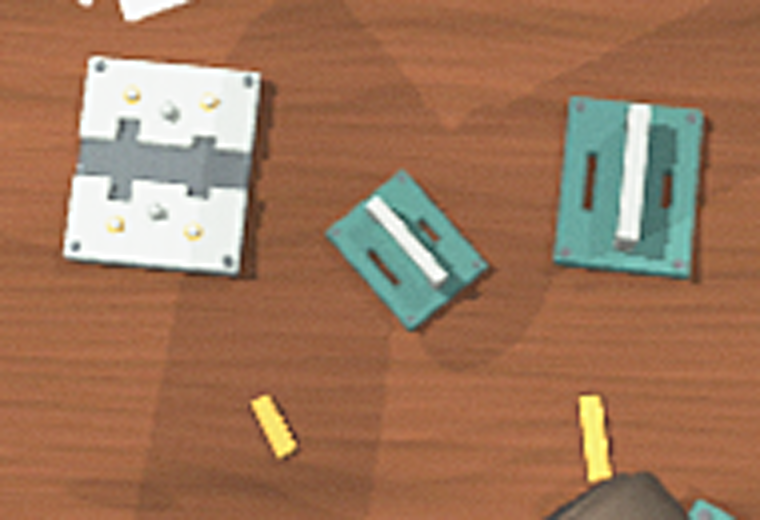

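The crop confirms three candidate covers: (282,183) measures 93x72 (small), (375,265) is 133 mm long (large), and (338,167) measures 93x125 (middle), so the last is the one to use. The left nest in the jig is the longer one (20 vs 15 px), so jig +x points up the image (world +x). The long window is already on the left. Next I locate the blanks.

```bash
cat >> h.py <<'E'
def rects(im,m,lo,hi,z,name,amin=15,roi=None,kern=3):
    hsv=cv2.cvtColor(im,cv2.COLOR_RGB2HSV);k=cv2.inRange(hsv,lo,hi)
    k=cv2.morphologyEx(k,cv2.MORPH_CLOSE,np.ones((kern,kern)))
    for c in cv2.findContours(k,cv2.RETR_EXTERNAL,cv2.CHAIN_APPROX_NONE)[0]:
        if cv2.contourArea(c)<amin: continue
        w=np.array([onz(m,p[0],z)[:2] for p in c],np.float32)*1000
        b=cv2.boxPoints(cv2.minAreaRect(w));e=[b[1]-b[0],b[2]-b[1]]
        L=max(e,key=np.linalg.norm);S=min(e,key=np.linalg.norm)
        a=np.degrees(np.arctan2(L[1],L[0]));a=(a+90)%180-90
        print(name,'px',c[:,0].mean(0).round(),'c',b.mean(0).round(1),'LxS',round(float(np.linalg.norm(L)),1),round(float(np.linalg.norm(S)),1),'yaw',round(float(a),1))
def go(x,y,z,yawdeg):
    "tool shift to reach TCP x,y,z (m), yaw (deg)"
    o=get_obs();R=cv2.Rodrigues(np.zeros(3))[0]
    from scipy.spatial.transform import Rotation as Q
    R=Q.from_euler('xyz',o['tool_rot']).as_matrix();d=R.T@(np.array([x,y,z])-o['ee_pos'])
    dy=(yawdeg-np.degrees(o['tool_rot'][2])+90)%180-90
    print('GO',d.round(4),'roll',round(-np.radians(dy),3),'yawnow',np.degrees(o['tool_rot'][2]).round(1),'t',o['time'])
E
python3 - <<'E'
from h import *
a=cv2.imread('pics/top0.png')[:,:,::-1].copy();m=camera_model("top")
print(cv2.cvtColor(a,cv2.COLOR_RGB2HSV)[[227,228],[249,328]])
rects(a,m,(18,150,190),(35,255,255),.008,'brass')
go(.5,-.13,.2,-5)
E
```

```text
[[ 26 140 247]
 [ 28 132 248]]
GO [-0.4023  0.3505  0.0262] roll 0.511 yawnow -155.7 t 0.1
```

```bash
python3 - <<'E'
from h import *
a=cv2.imread('pics/top0.png')[:,:,::-1].copy();m=camera_model("top")
rects(a,m,(20,90,150),(35,255,255),.008,'brass top')
b=cv2.imread('pics/scene0.png')[:,:,::-1].copy()
rects(b,camera_model("scene"),(20,90,150),(35,255,255),.008,'brass sc')
E
```

```text
brass top px [328. 229.] c [ 447.4 -141.9] LxS 58.1 15.2 yaw 7.8
brass top px [248. 226.] c [448.7  85.4] LxS 42.5 13.9 yaw 28.8
brass top px [132. 159.] c [633.7 433.7] LxS 88.9 11.5 yaw -61.7
brass top px [  1. 142.] c [673.9 822.7] LxS 49.7 8.8 yaw 8.2
brass top px [469.  46.] c [1032.1 -568. ] LxS 43.4 38.1 yaw 1.9
brass top px [241.  36.] c [1039.8  132.4] LxS 50.7 15.4 yaw 2.7
brass top px [530.  45.] c [1040.9 -751.5] LxS 135.4 69.4 yaw -3.5
brass top px [310.  24.] c [1089.5  -77.5] LxS 157.0 27.1 yaw 2.6
brass top px [299.  22.] c [1088.5  -43.2] LxS 156.8 24.6 yaw 1.5
brass sc px [235. 249.] c [ 446.6 -144.6] LxS 61.0 16.7 yaw 7.9
brass sc px [293. 196.] c [447.   81.9] LxS 43.9 18.8 yaw 27.6
brass sc px [418. 147.] c [615.7 492.4] LxS 91.4 35.0 yaw -59.5
brass sc px [479.  91.] c [650.  939.9] LxS 184.1 89.4 yaw -78.1
brass sc px [482.  49.] c [ 544.  1282.4] LxS 198.4 43.4 yaw -81.2
brass sc px [443.  41.] c [ 376.1 1280.2] LxS 269.2 198.6 yaw 0.3
brass sc px [ 3. 21.] c [-1460.6   243.6] LxS 126.3 30.8 yaw -25.9
brass sc px [9. 5.] c [-1663.1   368.7] LxS 164.4 78.1 yaw -22.1
```

servo_tool(
  targets=[
    {"x": -0.04, "y": 0.035, "z": 0, "roll": 0.1},
    {"x": -0.085, "y": 0.075, "z": 0, "roll": 0.25},
    {"x": -0.13, "y": 0.115, "z": 0, "roll": 0.4},
    {"x": -0.175, "y": 0.152, "z": 0, "roll": 0.5},
    {"x": -0.22, "y": 0.19, "z": 0, "roll": 0.511},
  ],
)

```text
time: 0.72
ee_pos: [0.4003, -0.3498, 0.2264]
tool_rot: [3.141, -0.0, 3.053]
wrist_force: [1.4, -0.5, 1.5]
gripper_width: 0.0881
grasp_force: 0.0
```

servo_tool(
  targets=[
    {"x": -0.006, "y": 0.045, "z": 0.02, "roll": -0.06},
    {"x": -0.012, "y": 0.095, "z": 0.04, "roll": -0.12},
    {"x": -0.018, "y": 0.14, "z": 0.06, "roll": -0.18},
    {"x": -0.024, "y": 0.18, "z": 0.08, "roll": -0.225},
    {"x": -0.028, "y": 0.21, "z": 0.096, "roll": -0.225},
  ],
)

```text
time: 1.35
ee_pos: [0.446, -0.1433, 0.1298]
tool_rot: [3.141, -0.0, -3.002]
wrist_force: [0.4, 0.9, -0.2]
gripper_width: 0.0877
grasp_force: 0.0
```

```bash
python3 - <<'E'
from h import *
m=camera_model("wrist");a=snap("wrist","w1");o=get_obs()
print(o['ee_pos'],o['tool_rot'],ray(m,(280,210)))
rects(a,m,(20,90,150),(35,255,255),.008,'brass',300)
go(.447,-.143,.05,7.8)
E
```

```text
[ 0.44560382 -0.14151195  0.12805668] [ 3.14050018e+00 -2.15753738e-03 -3.00317939e+00] (array([ 0.37302908, -0.15231008,  0.28916872]), array([ 0.25419872,  0.05296293, -0.96590865]))
brass px [394. 329.] c [566.3   5.7] LxS 322.7 15.8 yaw -82.0
brass px [494. 230.] c [438.   82.8] LxS 32.6 15.4 yaw 29.2
brass px [276. 206.] c [ 444.3 -141.5] LxS 59.8 14.3 yaw 8.4
GO [-0.0013 -0.0018  0.0781] roll 0.002 yawnow -172.1 t 1.4
```

View pics/w1.png

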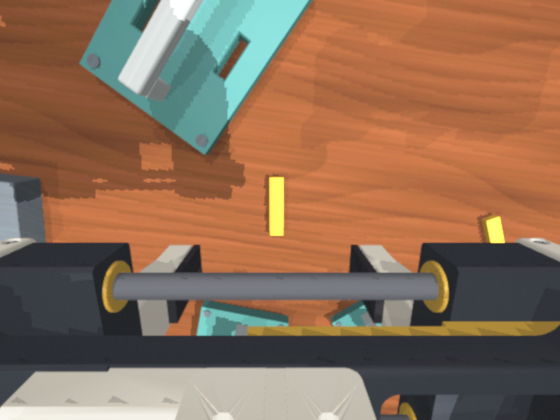

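The wrist view shows the long blank alone at (276,206), measuring 59.8x14.3 mm. It lies between the fingers, with the TCP 1 mm off it.

servo_tool(
  targets=[
    {"x": 0.001, "z": 0.05, "roll": -0.007},
    {"x": 0.001, "z": 0.095, "roll": -0.007},
    {"x": 0.001, "z": 0.115, "roll": -0.007},
    {"x": 0.001, "z": 0.12, "roll": -0.007},
    {"x": 0.001, "z": 0.12, "roll": -0.007},
  ],
  fingers=45,
)

```text
invalid input at $.targets[0]: expected keys x, y, z, roll
```

```bash
python3 - <<'E'
from h import *
go(.4445,-.1415,.003,8.4);print(get_obs()['ee_pos'],get_obs()['wrist_force'])
E
```

```text
GO [0.0008 0.     0.1251] roll -0.008 yawnow -172.1 t 1.4
[ 0.44560382 -0.14151195  0.12805668] [-0.38607621  2.40183073 -1.16817899]
```

servo_tool(
  targets=[
    {"x": 0.001, "y": 0, "z": 0.05, "roll": -0.007},
    {"x": 0.001, "y": 0, "z": 0.095, "roll": -0.007},
    {"x": 0.001, "y": 0, "z": 0.115, "roll": -0.007},
    {"x": 0.001, "y": 0, "z": 0.12, "roll": -0.007},
    {"x": 0.001, "y": 0, "z": 0.12, "roll": -0.007},
  ],
  fingers=45,
)

```text
time: 2.02
ee_pos: [0.4453, -0.145, 0.0108]
tool_rot: [-3.141, -0.0, -2.997]
wrist_force: [-0.2, -0.1, 0.8]
gripper_width: 0.0435
grasp_force: 0.0
```

```bash
python3 - <<'E'
from h import *
go(.4445,-.1415,.003,8.4);print(get_obs()['ee_pos'],get_obs()['wrist_force'])
E
```

```text
GO [0.0003 0.0036 0.0078] roll -0.002 yawnow -171.7 t 2.025
[ 0.44533446 -0.14504988  0.0107796 ] [-0.22993959 -0.13174668  0.8247372 ]
```

servo_tool(
  targets=[
    {"x": 0, "y": 0.001, "z": 0.007, "roll": 0},
    {"x": 0, "y": 0.001, "z": 0.008, "roll": 0},
    {"x": 0, "y": 0.001, "z": 0.008, "roll": 0},
  ],
)

```text
time: 2.4
ee_pos: [0.4452, -0.144, 0.0028]
tool_rot: [-3.142, 0.001, -2.997]
wrist_force: [0.4, 0.0, -0.8]
gripper_width: 0.0393
grasp_force: 0.0
```

servo_tool(
  targets=[
    {"x": 0, "y": 0, "z": 0, "roll": 0},
    {"x": 0, "y": 0, "z": 0, "roll": 0},
    {"x": 0, "y": 0, "z": 0, "roll": 0},
    {"x": 0, "y": 0, "z": 0, "roll": 0},
  ],
  fingers=5,
)

```text
time: 2.9
ee_pos: [0.445, -0.144, 0.0026]
tool_rot: [3.142, 0.0, -2.997]
wrist_force: [-0.6, -0.1, 2.1]
gripper_width: 0.0131
grasp_force: 30.0
```

servo_tool(
  targets=[
    {"x": 0, "y": 0, "z": -0.03, "roll": 0},
    {"x": 0, "y": 0, "z": -0.08, "roll": 0},
    {"x": 0, "y": 0, "z": -0.1, "roll": 0},
  ],
)

```text
time: 3.28
ee_pos: [0.4462, -0.144, 0.1051]
tool_rot: [-3.141, 0.003, -2.996]
wrist_force: [0.3, 0.4, -1.1]
gripper_width: 0.0136
grasp_force: 30.0
```

```bash
python3 - <<'E'
from h import *
o=get_obs();print(o['gripper_width'],o['grasp_force'],o['ee_pos'])
c,s=np.cos(np.radians(-4)),np.sin(np.radians(-4))
go(.635-s*.028,.174+c*.028,.11,-4)
E
```

```text
0.013619186630653184 29.9999937415123 [ 0.44617776 -0.1439876   0.10510051]
GO [-0.2388  0.3147 -0.0042] roll 0.215 yawnow -171.7 t 3.275
```

servo_tool(
  targets=[
    {"x": -0.035, "y": 0.04, "z": -0.01, "roll": 0.05},
    {"x": -0.075, "y": 0.08, "z": -0.02, "roll": 0.1},
    {"x": -0.115, "y": 0.12, "z": -0.03, "roll": 0.15},
    {"x": -0.15, "y": 0.16, "z": -0.04, "roll": 0.215},
    {"x": -0.18, "y": 0.2, "z": -0.045, "roll": 0.215},
  ],
)

```text
time: 3.9
ee_pos: [0.5952, 0.0816, 0.1479]
tool_rot: [3.141, 0.0, 3.071]
wrist_force: [0.6, -0.8, -0.4]
gripper_width: 0.0133
grasp_force: 30.0
```

```bash
python3 - <<'E'
from h import *
go(.69,.19,.15,-4)
E
```

```text
GO [-0.0869  0.1149 -0.0021] roll -0.001 yawnow 175.9 t 3.9
```

servo_tool(
  targets=[
    {"x": -0.03, "y": 0.04, "z": 0, "roll": 0},
    {"x": -0.06, "y": 0.08, "z": 0, "roll": 0},
    {"x": -0.08, "y": 0.105, "z": 0, "roll": 0},
    {"x": -0.087, "y": 0.115, "z": 0, "roll": 0},
    {"x": -0.087, "y": 0.115, "z": 0, "roll": 0},
  ],
)

```text
time: 4.53
ee_pos: [0.6888, 0.1886, 0.1467]
tool_rot: [-3.141, -0.001, 3.072]
wrist_force: [0.2, -0.1, -0.3]
gripper_width: 0.0133
grasp_force: 30.0
```

```bash
python3 - <<'E'
from h import *
m=camera_model("wrist");a=snap("wrist","w2");o=get_obs()
print(o['ee_pos'],np.degrees(o['tool_rot']))
rects(a,m,(0,0,110),(180,45,255),.018,'white',1500,kern=15)
rects(a,m,(20,90,150),(35,255,255),.008,'brass',100)
np.save('w2m.npy',m,allow_pickle=True)
E
```

```text
[0.68847882 0.18803018 0.14704509] [-1.79972386e+02 -6.17740696e-02  1.75969557e+02]
white px [189. 396.] c [921.3  60.6] LxS 480.8 79.7 yaw 86.1
white px [275. 283.] c [780.6 182. ] LxS 99.2 68.9 yaw -4.9
white px [254. 146.] c [632.1 174.8] LxS 151.1 125.3 yaw -3.6
white px [ 47. 103.] c [576.1 -15. ] LxS 98.2 23.1 yaw 47.4
brass px [275. 304.] c [808.8 181. ] LxS 23.4 9.3 yaw 86.0
brass px [240. 285.] c [781.6 141.9] LxS 55.4 5.9 yaw -10.9
brass px [275. 241.] c [731.  186.2] LxS 70.2 24.6 yaw -3.4
brass px [285. 201.] c [685.9 200.2] LxS 13.0 12.6 yaw -4.0
brass px [536. 149.] c [650.8 455. ] LxS 55.9 27.9 yaw -59.1
brass px [285.  97.] c [583.9 206.4] LxS 13.4 12.5 yaw 86.0
```

View pics/w2.png

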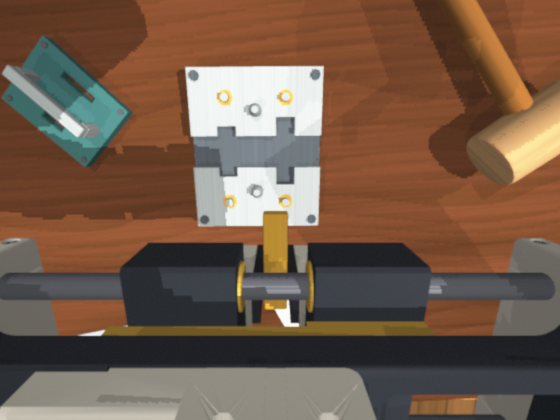

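The picture shows the jig upright with its pins at about (255,109) and (256,190). The long nest is the right-hand one at x≈285 and the short one is at x≈228. The long blank is held at (275,250).

```bash
python3 - <<'E'
from h import *
m=np.load('w2m.npy',allow_pickle=True).item()
P={}
for n,uv,z in [('pinN',(255,107),.03),('pinF',(256,189),.03),('nl1',(285.5,117),.018),('nl2',(285.5,184),.018),('ns1',(227,126),.018),('ns2',(228.5,177),.018),('L1',(224,97),.024),('L2',(286,97),.024),('L3',(229.5,201),.024),('L4',(286,201),.024)]:
    P[n]=onz(m,uv,z)[:2]*1000;print(n,P[n].round(1))
print((P['pinN']+P['pinF'])/2,(P['nl1']+P['nl2'])/2,(P['ns1']+P['ns2'])/2,(P['L1']+P['L2']+P['L3']+P['L4'])/4)
a=cv2.imread('pics/w2.png')[:,:,::-1].copy()
# blank in hand: bottom near z=.147-.. , top z ~ +.006
c,d=ray(m,(275,211));print('tip dir',onz(m,(263,211),.153),onz(m,(287,211),.153))
j=(.6325,.1745);y=np.radians(-3.8);g=np.array(j)+.028*np.array([-np.sin(y),np.cos(y)]);print(g)
go(g[0],g[1],.06,-3.8)
E
```

```text
pinN [592.7 178.2]
pinF [666.9 172.6]
nl1 [602.5 205.4]
nl2 [666.1 201.6]
ns1 [606.8 149.5]
ns2 [655.2 145.5]
L1 [581.7 150.6]
L2 [585.6 206.7]
L3 [678.3 144.8]
L4 [682.2 200.9]
[629.78897823 175.4359568 ] [634.33171508 203.47117443] [630.97159175 147.47455005] [631.9463115  175.72844691]
tip dir [0.65637374 0.18528046 0.153     ] [0.6572829  0.19833932 0.153     ]
[0.63435567 0.20243844]
GO [0.0549 0.0106 0.0871] roll -0.004 yawnow 176.0 t 4.575
```

servo_tool(
  targets=[
    {"x": 0.03, "y": 0.006, "z": 0.01, "roll": -0.002},
    {"x": 0.054, "y": 0.0107, "z": 0.04, "roll": -0.002},
    {"x": 0.054, "y": 0.0107, "z": 0.08, "roll": -0.002},
    {"x": 0.054, "y": 0.0107, "z": 0.1, "roll": -0.002},
    {"x": 0.054, "y": 0.0107, "z": 0.1, "roll": -0.002},
  ],
)

```text
time: 5.2
ee_pos: [0.6344, 0.2014, 0.0465]
tool_rot: [-3.14, -0.003, 3.073]
wrist_force: [0.4, 0.1, -0.6]
gripper_width: 0.0136
grasp_force: 30.0
```

```bash
python3 - <<'E'
from h import *
m=camera_model("wrist");a=snap("wrist","w3");o=get_obs()
print(o['ee_pos'],np.degrees(o['tool_rot']));np.save('w3m.npy',m,allow_pickle=True)
cv2.imwrite('pics/w3c.png',cv2.resize(a[60:300,150:420],None,fx=2.5,fy=2.5)[:,:,::-1])
j=np.array([.632,.1752]);y=np.radians(-3.9);R=np.array([[np.cos(y),-np.sin(y)],[np.sin(y),np.cos(y)]])
for q,z in[((-32,28),.018),((-32,19),.018),((-32,37),.018),((32,28),.018),((-38,0),.03),((38,0),.03)]:
    w=j+R@np.array(q)/1000;print(q,((proj(m,[w[0],w[1],z])[0]-[150,60])*2.5).round())
E
```

```text
[0.63554961 0.20196997 0.04791845] [-1.79965214e+02 -2.69787639e-02  1.76063132e+02]
(-32, 28) [315. 341.]
(-32, 19) [281. 341.]
(-32, 37) [350. 341.]
(32, 28) [315. 559.]
(-38, 0) [202. 328.]
(38, 0) [213. 600.]
```

View pics/w3c.png

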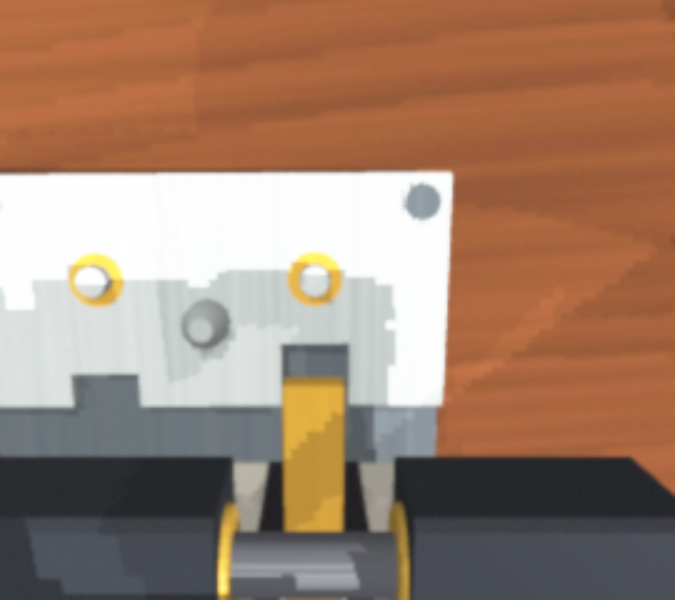

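The crop shows the nest end edge at (315,345) and the held blank's tip at (313,378). The pin is at (205,325).

```bash
python3 - <<'E'
from h import *
m=np.load('w3m.npy',allow_pickle=True).item()
f=lambda u,v,z:onz(m,(150+u/2.5,60+v/2.5),z)[:2]*1000
y=np.radians(-3.9);R=np.array([[np.cos(y),-np.sin(y)],[np.sin(y),np.cos(y)]])
n=f(315.5,345,.018)+R@[32,0];print('nest',n)
for z in(.051,.0535):
    b=f(313.5,378,z)+R@[30,0];print('blank',b,R.T@(n-b))
E
```

```text
nest [634.93636359 203.06900429]
blank [633.02790152 202.69275715] [1.87845205 0.50518046]
blank [632.35364939 202.74088739] [2.55441638 0.50302113]
```

servo_tool(
  targets=[
    {"x": -0.0018, "y": 0.0005, "z": 0.005, "roll": 0},
    {"x": -0.0018, "y": 0.0005, "z": 0.015, "roll": 0},
    {"x": -0.0018, "y": 0.0005, "z": 0.023, "roll": 0},
    {"x": -0.0018, "y": 0.0005, "z": 0.028, "roll": 0},
    {"x": -0.0018, "y": 0.0005, "z": 0.0305, "roll": 0},
  ],
)

```text
time: 5.88
ee_pos: [0.6375, 0.2032, 0.0173]
tool_rot: [-3.141, -0.001, 3.074]
wrist_force: [-4.4, -0.3, 8.5]
gripper_width: 0.0135
grasp_force: 30.0
```

servo_tool(
  targets=[
    {"x": 0, "y": 0, "z": 0.0005, "roll": 0},
    {"x": 0, "y": 0, "z": 0.001, "roll": 0},
  ],
)

```text
time: 6.12
ee_pos: [0.6375, 0.2032, 0.017]
tool_rot: [-3.141, -0.0, 3.074]
wrist_force: [-5.9, -1.4, 12.4]
gripper_width: 0.0137
grasp_force: 30.0
```

servo_tool(
  targets=[
    {"x": 0.0007, "y": 0, "z": -0.001, "roll": 0},
    {"x": 0.0014, "y": 0, "z": -0.001, "roll": 0},
    {"x": 0.002, "y": 0, "z": -0.001, "roll": 0},
    {"x": 0.002, "y": 0, "z": 0, "roll": 0},
  ],
)

```text
time: 6.62
ee_pos: [0.6356, 0.2035, 0.0157]
tool_rot: [3.141, -0.0, 3.073]
wrist_force: [1.7, 0.4, 3.0]
gripper_width: 0.0132
grasp_force: 30.0
```

```bash
python3 - <<'E'
from h import *
m=camera_model("wrist");a=snap("wrist","w4");o=get_obs()
print(o['ee_pos'],o['wrist_force']);np.save('w4m.npy',m,allow_pickle=True)
cv2.imwrite('pics/w4c.png',cv2.resize(a[100:300,180:380],None,fx=3,fy=3)[:,:,::-1])
E
```

```text
[0.63563952 0.20357454 0.01561201] [-0.01537457 -1.15208772  3.00433632]
```

View pics/w4c.png

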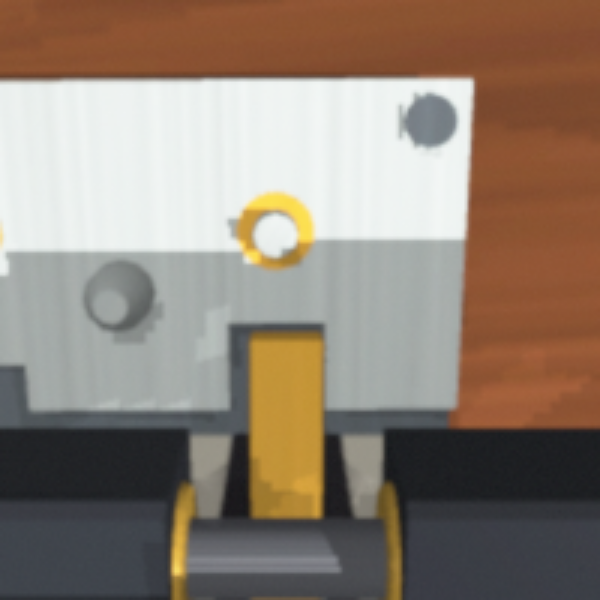

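The blank's end, (250–323, 333), now lies inside the nest outline, (230–325, 325). It sits about 1 mm toward +y. I'll centre it, press and release.

servo_tool(
  targets=[
    {"x": 0, "y": -0.001, "z": 0.0, "roll": 0},
    {"x": 0, "y": -0.0012, "z": 0.001, "roll": 0},
    {"x": 0, "y": -0.0012, "z": 0.001, "roll": 0},
  ],
)

```text
time: 7.05
ee_pos: [0.6358, 0.2027, 0.0153]
tool_rot: [3.141, 0.0, 3.074]
wrist_force: [-1.8, 2.4, 4.2]
gripper_width: 0.0133
grasp_force: 30.0
```

servo_tool(
  targets=[
    {"x": 0, "y": 0, "z": 0, "roll": 0},
    {"x": 0, "y": 0, "z": 0, "roll": 0},
  ],
  fingers=33,
)

```text
time: 7.3
ee_pos: [0.6353, 0.2019, 0.0146]
tool_rot: [-3.141, -0.001, 3.073]
wrist_force: [0.5, -0.7, -0.3]
gripper_width: 0.0265
grasp_force: 0.0
```

servo_tool(
  targets=[
    {"x": 0, "y": 0, "z": -0.02, "roll": 0},
    {"x": 0, "y": 0, "z": -0.06, "roll": 0},
    {"x": 0, "y": 0, "z": -0.1, "roll": 0},
    {"x": 0, "y": 0, "z": -0.12, "roll": 0},
  ],
)

```text
time: 7.8
ee_pos: [0.6364, 0.2024, 0.1374]
tool_rot: [3.14, 0.002, 3.073]
wrist_force: [-0.3, 0.1, 0.4]
gripper_width: 0.029
grasp_force: 0.0
```

```bash
python3 - <<'E'
from h import *
m=camera_model("wrist");a=snap("wrist","w5");o=get_obs();np.save('w5m.npy',m,allow_pickle=True)
rects(a,m,(18,90,120),(35,255,255),.02,'brass',200)
rects(a,m,(0,0,110),(180,45,255),.018,'white',1500,kern=15)
go(.448,.084,.13,28.2)
E
```

```text
brass px [300. 329.] c [775.3 222. ] LxS 362.7 15.5 yaw 86.5
brass px [213. 286.] c [717.3 131.4] LxS 59.2 9.5 yaw -13.6
brass px [275. 207.] c [634.6 203.6] LxS 59.9 14.1 yaw -3.9
brass px [526. 201.] c [643.1 448.6] LxS 81.2 46.7 yaw -57.7
brass px [131.  11.] c [458.8  96.9] LxS 25.6 14.2 yaw 28.9
white px [189. 396.] c [860.4  79.4] LxS 466.2 77.6 yaw 86.0
white px [ 27. 318.] c [742.2 -81.3] LxS 63.5 43.4 yaw 84.7
white px [533. 290.] c [744.8 479. ] LxS 114.4 72.7 yaw -3.9
white px [252. 221.] c [664.4 184.6] LxS 213.9 148.8 yaw -3.7
GO [ 0.1809 -0.1313  0.0085] roll -0.56 yawnow 176.1 t 7.85
```

The long blank lies in its nest at (634.6,203.6) mm, 59.9x14.1 mm, yaw -3.9°. Next is the short blank.

servo_tool(
  targets=[
    {"x": 0.045, "y": -0.033, "z": 0, "roll": -0.14},
    {"x": 0.09, "y": -0.066, "z": 0, "roll": -0.28},
    {"x": 0.135, "y": -0.099, "z": 0, "roll": -0.42},
    {"x": 0.165, "y": -0.12, "z": 0.005, "roll": -0.56},
    {"x": 0.181, "y": -0.131, "z": 0.0085, "roll": -0.56},
  ],
  fingers=45,
)

```text
time: 8.48
ee_pos: [0.4442, 0.0825, 0.1262]
tool_rot: [3.141, -0.001, -2.648]
wrist_force: [0.0, 0.4, -0.2]
gripper_width: 0.0395
grasp_force: 0.0
```

servo_tool(
  targets=[
    {"x": 0, "y": 0, "z": 0, "roll": 0},
  ],
)

```text
time: 8.6
ee_pos: [0.4449, 0.083, 0.1264]
tool_rot: [3.141, -0.001, -2.65]
wrist_force: [1.6, 0.4, 0.8]
gripper_width: 0.0395
grasp_force: 0.0
```

```bash
python3 - <<'E'
from h import *
m=camera_model("wrist");a=snap("wrist","w6")
rects(a,m,(20,90,150),(35,255,255),.008,'brass',300)
go(.448,.084,.003,28.2);print(get_obs()['ee_pos'])
E
```

```text
brass px [317. 330.] c [543.3 192. ] LxS 370.3 16.3 yaw -61.6
brass px [195. 286.] c [560.   50.6] LxS 60.4 13.8 yaw 19.7
brass px [277. 210.] c [444.6  86.6] LxS 44.1 14.0 yaw 28.6
GO [-0.0018 -0.0006  0.1237] roll -0.0 yawnow -151.8 t 8.65
[0.44610843 0.08370098 0.12666177]
```

servo_tool(
  targets=[
    {"x": -0.001, "y": 0.002, "z": 0.05, "roll": -0.007},
    {"x": -0.001, "y": 0.002, "z": 0.095, "roll": -0.007},
    {"x": -0.001, "y": 0.002, "z": 0.115, "roll": -0.007},
    {"x": -0.001, "y": 0.002, "z": 0.122, "roll": -0.007},
    {"x": -0.001, "y": 0.002, "z": 0.1237, "roll": -0.007},
  ],
)

```text
time: 9.28
ee_pos: [0.4468, 0.0865, 0.0027]
tool_rot: [-3.141, -0.0, -2.643]
wrist_force: [-0.3, -0.2, 0.7]
gripper_width: 0.0393
grasp_force: 0.0
```

servo_tool(
  targets=[
    {"x": 0, "y": 0, "z": 0, "roll": 0},
    {"x": 0, "y": 0, "z": 0, "roll": 0},
    {"x": 0, "y": 0, "z": 0, "roll": 0},
    {"x": 0, "y": 0, "z": 0, "roll": 0},
  ],
  fingers=5,
)

```text
time: 9.78
ee_pos: [0.4465, 0.0864, 0.0034]
tool_rot: [3.142, 0.001, -2.643]
wrist_force: [-1.8, 0.8, 5.0]
gripper_width: 0.0131
grasp_force: 30.0
```

servo_tool(
  targets=[
    {"x": 0, "y": 0, "z": -0.03, "roll": 0},
    {"x": 0, "y": 0, "z": -0.08, "roll": 0},
    {"x": 0, "y": 0, "z": -0.12, "roll": 0},
  ],
)

```text
time: 10.15
ee_pos: [0.4462, 0.0862, 0.1247]
tool_rot: [-3.142, 0.001, -2.643]
wrist_force: [1.1, 0.9, -0.9]
gripper_width: 0.0133
grasp_force: 30.0
```

```bash
python3 - <<'E'
from h import *
go(.631,.1475,.125,-3.9);print(get_obs()['ee_pos'])
E
```

```text
GO [-0.1916 -0.0345 -0.0002] roll 0.567 yawnow -151.4 t 10.15
[0.44623679 0.08615252 0.12466774]
```

servo_tool(
  targets=[
    {"x": -0.048, "y": -0.009, "z": 0, "roll": 0.14},
    {"x": -0.096, "y": -0.018, "z": 0, "roll": 0.28},
    {"x": -0.144, "y": -0.027, "z": 0, "roll": 0.42},
    {"x": -0.185, "y": -0.035, "z": 0.02, "roll": 0.56},
    {"x": -0.1926, "y": -0.0364, "z": 0.045, "roll": 0.567},
  ],
)

```text
time: 10.78
ee_pos: [0.6351, 0.1471, 0.0769]
tool_rot: [3.141, 0.001, 3.071]
wrist_force: [-1.4, -0.1, 0.2]
gripper_width: 0.0133
grasp_force: 30.0
```

servo_tool(
  targets=[
    {"x": 0, "y": 0, "z": 0.03, "roll": 0},
    {"x": 0, "y": 0, "z": 0.033, "roll": 0},
    {"x": 0, "y": 0, "z": 0.033, "roll": 0},
  ],
)

```text
time: 11.15
ee_pos: [0.633, 0.1463, 0.0455]
tool_rot: [-3.141, 0.0, 3.074]
wrist_force: [0.3, 0.5, -0.1]
gripper_width: 0.0132
grasp_force: 30.0
```

```bash
python3 - <<'E'
from h import *
m=camera_model("wrist");a=snap("wrist","w7");o=get_obs()
print(o['ee_pos'],np.degrees(o['tool_rot']));np.save('w7m.npy',m,allow_pickle=True)
cv2.imwrite('pics/w7c.png',cv2.resize(a[100:300,180:380],None,fx=3,fy=3)[:,:,::-1])
E
```

```text
[0.63333021 0.14655282 0.04614153] [1.79969344e+02 7.86122982e-02 1.76112240e+02]
```

View pics/w7c.png

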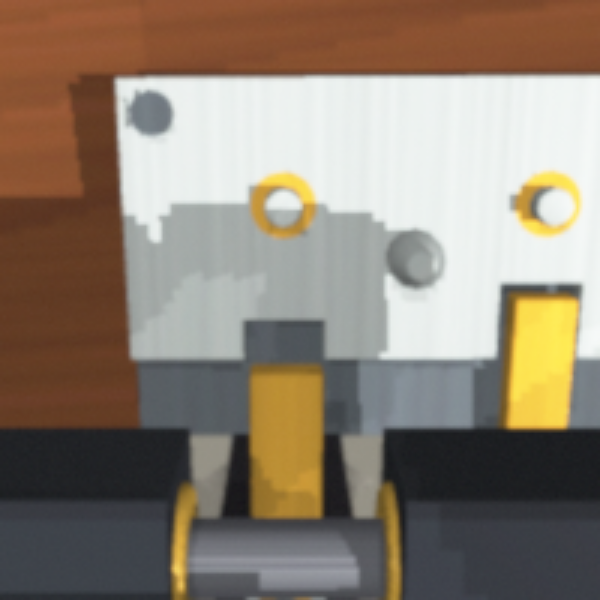

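The crop shows the long blank seated at (545,295). The short nest's end edge is at (285,320) and the held short blank's tip is at (287,366).

```bash
python3 - <<'E'
from h import *
m=np.load('w7m.npy',allow_pickle=True).item()
f=lambda u,v,z:onz(m,(180+u/3,100+v/3),z)[:2]*1000
y=np.radians(-3.9);R=np.array([[np.cos(y),-np.sin(y)],[np.sin(y),np.cos(y)]])
n=f(285,320,.018)+R@[24,0];print('nest',n)
for z in(.0485,.051):
    b=f(287,366,z)+R@[22,0];print('blank',b,R.T@(n-b))
e=f(542,284,.018);e2=f(544,295,.02);print('long nest end gap',R.T@(e2-e), 'long blank c',e2+R@[30,0])
E
```

```text
nest [631.13480441 147.40004079]
blank [630.24278825 147.85301582] [ 0.92075973 -0.39125533]
blank [629.45978748 147.9014126 ] [ 1.70523901 -0.386284  ]
long nest end gap [2.00790314 0.02784858] long blank c [634.82047101 203.45183712]
```

servo_tool(
  targets=[
    {"x": 0, "y": -0.0008, "z": 0.01, "roll": 0},
    {"x": 0, "y": -0.0008, "z": 0.02, "roll": 0},
    {"x": 0, "y": -0.0008, "z": 0.026, "roll": 0},
    {"x": 0, "y": -0.0008, "z": 0.029, "roll": 0},
    {"x": 0, "y": -0.0008, "z": 0.0305, "roll": 0},
  ],
)

```text
time: 11.82
ee_pos: [0.6324, 0.1454, 0.0153]
tool_rot: [-3.141, -0.0, 3.074]
wrist_force: [-8.4, -0.3, 18.6]
gripper_width: 0.0132
grasp_force: 30.0
```

servo_tool(
  targets=[
    {"x": 0, "y": 0, "z": 0.0005, "roll": 0},
    {"x": 0, "y": 0, "z": 0.001, "roll": 0},
  ],
)

```text
time: 12.08
ee_pos: [0.6324, 0.1454, 0.0154]
tool_rot: [-3.141, 0.0, 3.074]
wrist_force: [-8.2, -1.2, 19.0]
gripper_width: 0.0134
grasp_force: 30.0
```

servo_tool(
  targets=[
    {"x": 0.0006, "y": 0, "z": -0.001, "roll": 0},
    {"x": 0.0012, "y": 0, "z": -0.001, "roll": 0},
    {"x": 0.0012, "y": 0, "z": -0.001, "roll": 0},
  ],
)

```text
time: 12.45
ee_pos: [0.6323, 0.1455, 0.0155]
tool_rot: [3.141, 0.002, 3.074]
wrist_force: [-1.3, -2.7, 7.7]
gripper_width: 0.0132
grasp_force: 30.0
```

```bash
python3 - <<'E'
from h import *
m=camera_model("wrist");a=snap("wrist","w8");o=get_obs()
print(o['ee_pos'],o['wrist_force'])
rects(a[:240],m,(18,90,120),(35,255,255),.02,'brass',200)
# column profile along blank/nest axis
g=cv2.cvtColor(a,cv2.COLOR_RGB2HSV)
for u in(268,275,282): print(u,[tuple(int(q) for q in g[v,u]) for v in range(200,228,2)])
for v in(218,222): print(v,[(u,int(g[v,u,0]),int(g[v,u,2])) for u in range(254,300,2)])
E
```

```text
[0.6323175  0.14552784 0.01544118] [-0.32829515 -2.45109869  7.13481455]
brass px [275. 231.] c [612.2 147.8] LxS 13.6 10.1 yaw 86.1
brass px [377. 225.] c [612.6 205.1] LxS 17.1 14.9 yaw -3.4
brass px [275. 176.] c [581.6 150.2] LxS 13.3 12.8 yaw 86.1
brass px [380. 175.] c [584.8 205.6] LxS 13.5 12.8 yaw 86.1
268 [(86, 11, 166), (79, 12, 167), (85, 9, 166), (86, 11, 166), (80, 9, 167), (86, 11, 166), (77, 11, 167), (81, 11, 166), (77, 11, 166), (84, 8, 165), (42, 9, 140), (19, 167, 124), (20, 181, 148), (20, 186, 181)]
275 [(81, 11, 167), (80, 9, 167), (75, 9, 167), (78, 8, 167), (77, 11, 167), (79, 12, 167), (85, 9, 166), (77, 11, 165), (85, 9, 166), (80, 9, 165), (54, 9, 141), (20, 170, 129), (20, 181, 152), (20, 185, 183)]
282 [(81, 11, 165), (80, 9, 165), (85, 9, 165), (72, 8, 164), (72, 8, 164), (70, 9, 164), (78, 8, 163), (90, 6, 162), (80, 9, 164), (80, 9, 163), (42, 9, 138), (20, 171, 130), (20, 183, 149), (20, 182, 181)]
218 [(254, 80, 177), (256, 78, 173), (258, 85, 166), (260, 80, 168), (262, 78, 164), (264, 78, 162), (266, 78, 167), (268, 84, 165), (270, 78, 165), (272, 81, 168), (274, 80, 166), (276, 77, 166), (278, 81, 166), (280, 86, 165), (282, 80, 163), (284, 85, 164), (286, 84, 165), (288, 78, 168), (290, 77, 169), (292, 70, 166), (294, 78, 163), (296, 80, 166), (298, 80, 165)]
222 [(254, 75, 167), (256, 75, 167), (258, 81, 165), (260, 95, 112), (262, 90, 84), (264, 19, 118), (266, 19, 125), (268, 19, 124), (270, 20, 123), (272, 20, 124), (274, 20, 127), (276, 20, 128), (278, 20, 129), (280, 20, 130), (282, 20, 130), (284, 20, 129), (286, 19, 115), (288, 100, 80), (290, 98, 83), (292, 72, 144), (294, 78, 162), (296, 81, 166), (298, 75, 166)]
```

servo_tool(
  targets=[
    {"x": 0.0008, "y": 0, "z": -0.0008, "roll": 0},
    {"x": 0.0014, "y": 0, "z": -0.0008, "roll": 0},
    {"x": 0.0014, "y": 0, "z": 0.0005, "roll": 0},
  ],
)

```text
time: 12.88
ee_pos: [0.6308, 0.1459, 0.0153]
tool_rot: [3.141, 0.002, 3.074]
wrist_force: [-5.0, -0.4, 20.6]
gripper_width: 0.0134
grasp_force: 30.0
```

servo_tool(
  targets=[
    {"x": 0, "y": 0, "z": 0, "roll": 0},
    {"x": 0, "y": 0, "z": 0, "roll": 0},
  ],
  fingers=33,
)

```text
time: 13.12
ee_pos: [0.6296, 0.1457, 0.0134]
tool_rot: [-3.141, -0.001, 3.073]
wrist_force: [-0.2, -1.0, -0.6]
gripper_width: 0.0265
grasp_force: 0.0
```

servo_tool(
  targets=[
    {"x": 0, "y": 0, "z": -0.02, "roll": 0},
    {"x": 0, "y": 0, "z": -0.06, "roll": 0},
    {"x": 0, "y": 0, "z": -0.1, "roll": 0},
    {"x": -0.0, "y": 0.015, "z": -0.12, "roll": 0},
    {"x": -0.0, "y": 0.02, "z": -0.12, "roll": 0},
  ],
)

```text
time: 13.75
ee_pos: [0.6322, 0.1667, 0.1354]
tool_rot: [3.14, 0.002, 3.074]
wrist_force: [-0.6, 0.1, -0.9]
gripper_width: 0.0287
grasp_force: 0.0
```

```bash
python3 - <<'E'
from h import *
m=camera_model("wrist");a=snap("wrist","w9");o=get_obs();np.save('w9m.npy',m,allow_pickle=True)
print(o['ee_pos'])
rects(a[:250],m,(18,90,120),(35,255,255),.02,'brass',300)
cv2.imwrite('pics/w9c.png',cv2.resize(a[100:280,150:400],None,fx=3,fy=3)[:,:,::-1])
go(.63,-.163,.14,-4.5)
E
```

```text
[0.63139545 0.16661293 0.13377168]
brass px [544. 213.] c [655.9 433.4] LxS 47.3 39.3 yaw 27.7
brass px [254. 207.] c [629.1 147. ] LxS 43.5 14.6 yaw -4.6
brass px [312. 209.] c [634.3 203.6] LxS 59.7 14.9 yaw -3.8
GO [-0.0209 -0.3289 -0.0064] roll 0.011 yawnow 176.1 t 13.8
```

View pics/w9c.png

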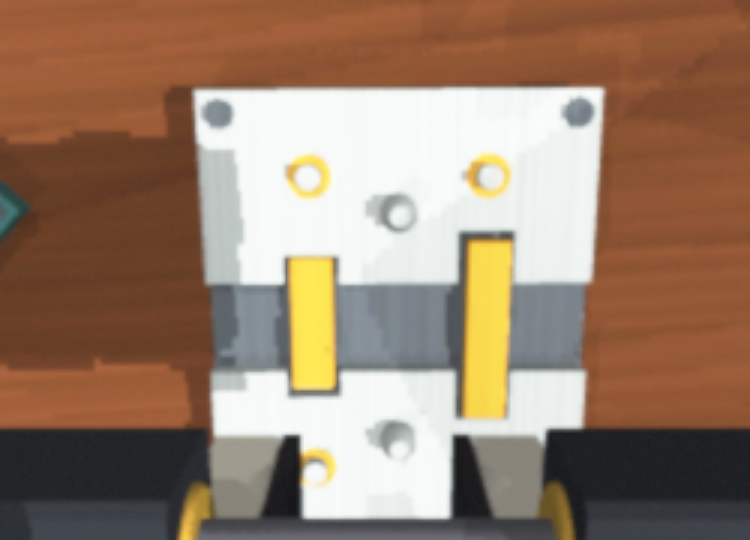

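Both blanks lie in their nests with even dark gaps around them: short at (313,325) and long at (487,328) in the crop. The pin tips are at (398,212) and (396,440). Next I go over the middle cover.

servo_tool(
  targets=[
    {"x": -0.008, "y": -0.055, "z": -0.01, "roll": 0},
    {"x": -0.016, "y": -0.115, "z": -0.02, "roll": 0},
    {"x": -0.024, "y": -0.175, "z": -0.03, "roll": 0},
    {"x": -0.03, "y": -0.235, "z": -0.035, "roll": 0},
    {"x": -0.035, "y": -0.29, "z": -0.04, "roll": 0},
  ],
  fingers=60,
)

```text
time: 14.42
ee_pos: [0.6455, -0.1282, 0.1721]
tool_rot: [-3.142, -0.003, 3.073]
wrist_force: [1.0, 0.4, 1.1]
gripper_width: 0.0529
grasp_force: 0.0
```

servo_tool(
  targets=[
    {"x": -0.003, "y": -0.03, "z": 0, "roll": 0},
    {"x": -0.004, "y": -0.038, "z": 0, "roll": 0},
    {"x": -0.004, "y": -0.038, "z": 0, "roll": 0},
  ],
)

```text
time: 14.8
ee_pos: [0.6473, -0.1644, 0.1724]
tool_rot: [3.141, -0.002, 3.072]
wrist_force: [0.4, 0.0, -0.9]
gripper_width: 0.0524
grasp_force: 0.0
```

```bash
python3 - <<'E'
from h import *
m=camera_model("wrist");a=snap("wrist","w10");o=get_obs();np.save('w10m.npy',m,allow_pickle=True)
print(o['ee_pos'],np.degrees(o['tool_rot'][2]))
rects(a,m,(80,60,40),(100,255,255),.014,'teal',1500)
rects(a,m,(0,0,110),(180,45,255),.05,'bar',500)
m=np.load('w9m.npy',allow_pickle=True).item()
P=[onz(m,(150+u/3,100+v/3),.03)*1000 for u,v in((398,214),(396,441))];print(P)
E
```

```text
[ 0.6475549  -0.16372976  0.17273557] 176.08804375878933
teal px [274. 179.] c [ 628.3 -162.9] LxS 123.6 95.9 yaw -4.3
teal px [424. 120.] c [576.2  -5.8] LxS 94.4 73.6 yaw 42.2
bar px [503. 405.] c [919.6  98.5] LxS 67.0 37.7 yaw 86.0
bar px [191. 396.] c [ 872.1 -288.3] LxS 470.8 79.2 yaw 86.0
bar px [ 27. 317.] c [ 753.9 -450.2] LxS 64.6 47.3 yaw 83.4
bar px [276. 294.] c [ 752.9 -171. ] LxS 219.8 59.8 yaw 86.0
bar px [347. 260.] c [707.7 -91.5] LxS 39.8 29.7 yaw 86.0
bar px [204. 260.] c [ 697.2 -243. ] LxS 39.6 29.7 yaw 86.0
bar px [531. 285.] c [757.3 102.5] LxS 124.4 68.3 yaw 10.7
bar px [ 19. 258.] c [ 681.  -438.4] LxS 50.8 40.8 yaw -86.9
bar px [276. 200.] c [ 628.3 -158.1] LxS 99.6 53.5 yaw -4.0
bar px [543. 168.] c [627.2  89.6] LxS 141.0 45.5 yaw 10.7
bar px [433. 123.] c [575.9 -13.1] LxS 78.0 22.8 yaw 44.6
bar px [16. 55.] c [ 491.5 -385.1] LxS 69.0 40.1 yaw 0.6
[array([594.0265042 , 177.32093697,  30.        ]), array([667.71187186, 172.20887065,  30.        ])]
```

View pics/w10.png

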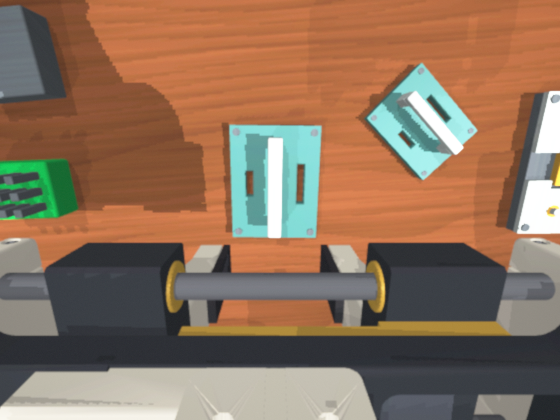

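The wrist view shows the middle cover at (275,180) with its long window at (300,184), the +y side. It measures 123.6x95.9 mm and its centre is at (628,-163). I grasp the bar now.

servo_tool(
  targets=[
    {"x": 0.01, "y": 0, "z": 0.04, "roll": 0.007},
    {"x": 0.0192, "y": 0, "z": 0.09, "roll": 0.007},
    {"x": 0.0192, "y": 0, "z": 0.125, "roll": 0.007},
    {"x": 0.0192, "y": 0, "z": 0.145, "roll": 0.007},
    {"x": 0.0192, "y": 0, "z": 0.15, "roll": 0.007},
  ],
)

```text
time: 15.48
ee_pos: [0.6279, -0.1616, 0.0222]
tool_rot: [-3.141, -0.003, 3.068]
wrist_force: [-0.9, -0.4, 0.7]
gripper_width: 0.0524
grasp_force: 0.0
```

servo_tool(
  targets=[
    {"x": 0, "y": 0, "z": 0, "roll": 0},
    {"x": 0, "y": 0, "z": 0, "roll": 0},
    {"x": 0, "y": 0, "z": 0, "roll": 0},
    {"x": 0, "y": 0, "z": 0, "roll": 0},
    {"x": 0, "y": 0, "z": 0, "roll": 0},
  ],
  fingers=5,
)

```text
time: 16.1
ee_pos: [0.629, -0.1632, 0.0244]
tool_rot: [-3.141, 0.001, 3.066]
wrist_force: [-0.3, 0.1, 2.7]
gripper_width: 0.0134
grasp_force: 30.0
```

servo_tool(
  targets=[
    {"x": 0, "y": 0, "z": -0.02, "roll": 0},
    {"x": 0, "y": 0, "z": -0.05, "roll": 0},
    {"x": 0, "y": 0, "z": -0.08, "roll": 0},
    {"x": 0, "y": 0, "z": -0.08, "roll": 0},
  ],
)

```text
time: 16.6
ee_pos: [0.6298, -0.1629, 0.1055]
tool_rot: [3.141, 0.003, 3.066]
wrist_force: [0.2, -0.5, -6.1]
gripper_width: 0.0138
grasp_force: 30.0
```

servo_tool(
  targets=[
    {"x": 0.005, "y": 0.04, "z": 0, "roll": 0},
    {"x": 0.01, "y": 0.085, "z": 0, "roll": 0},
    {"x": 0.015, "y": 0.13, "z": 0, "roll": 0},
    {"x": 0.02, "y": 0.175, "z": 0, "roll": -0.004},
    {"x": 0.025, "y": 0.22, "z": 0, "roll": -0.007},
  ],
)

```text
time: 17.23
ee_pos: [0.6188, 0.0595, 0.1015]
tool_rot: [-3.141, -0.003, 3.073]
wrist_force: [1.1, -0.3, -5.9]
gripper_width: 0.0138
grasp_force: 30.0
```

servo_tool(
  targets=[
    {"x": 0.005, "y": 0.04, "z": 0, "roll": 0},
    {"x": 0.01, "y": 0.08, "z": 0, "roll": 0},
    {"x": 0.0137, "y": 0.105, "z": 0, "roll": 0},
    {"x": 0.0137, "y": 0.1173, "z": 0, "roll": 0},
    {"x": 0.0137, "y": 0.1173, "z": 0, "roll": 0},
  ],
)

```text
time: 17.85
ee_pos: [0.6144, 0.1765, 0.1029]
tool_rot: [-3.141, -0.001, 3.074]
wrist_force: [-0.9, 0.3, -5.4]
gripper_width: 0.0139
grasp_force: 30.0
```

```bash
python3 - <<'E'
from h import *
m=camera_model("wrist");a=snap("wrist","w11");o=get_obs();np.save('w11m.npy',m,allow_pickle=True)
print(o['ee_pos'],np.degrees(o['tool_rot']),o['grasp_force'],o['wrist_force'])
zc=o['ee_pos'][2]-.0235
rects(a,m,(80,60,40),(100,255,255),zc+.014,'teal',1500)
mt=camera_model("top");t=snap("top","t11");rects(t,mt,(80,60,40),(100,255,255),zc+.014,'teal top',300)
ms=camera_model("scene");t=snap("scene","s11");rects(t,ms,(80,60,40),(100,255,255),zc+.014,'teal sc',300)
rects(t,ms,(0,0,140),(180,45,255),.018,'white sc',1000,kern=9)
E
```

```text
[0.61436174 0.17579704 0.10305925] [-1.79956234e+02 -7.18170352e-02  1.76087993e+02] 29.998725950717926 [ 0.1297881  -0.04902096 -6.09058514]
teal px [276. 199.] c [580.2 179.2] LxS 95.5 56.7 yaw 86.1
teal px [ 64. 190.] c [564.2  58.7] LxS 64.5 51.8 yaw 42.2
teal top px [360. 281.] c [ 298.4 -218.3] LxS 154.3 119.4 yaw -29.0
teal top px [281. 182.] c [557.8  -3.8] LxS 89.7 68.4 yaw 42.4
teal top px [215. 172.] c [581.5 177.3] LxS 94.7 57.3 yaw 86.1
teal sc px [314. 237.] c [617.5 -69.8] LxS 83.0 70.3 yaw 42.3
teal sc px [166. 244.] c [ 370.5 -267.1] LxS 156.5 112.8 yaw -28.9
teal sc px [372. 185.] c [617.4 166.4] LxS 127.1 106.6 yaw -5.0
teal sc px [360.  48.] c [205.1 824.3] LxS 279.7 72.4 yaw -61.7
white sc px [397. 352.] c [ 861.4 -132.7] LxS 300.8 27.6 yaw -81.0
white sc px [442. 226.] c [810.3 203.1] LxS 145.6 101.3 yaw 51.7
white sc px [502.  32.] c [ 471.5 1560.7] LxS 955.3 600.5 yaw -78.0
white sc px [302.  17.] c [-247.9 1090.2] LxS 633.1 567.1 yaw 35.5
```

servo_tool(
  targets=[
    {"x": 0, "y": 0, "z": 0.02, "roll": 0},
    {"x": 0, "y": 0, "z": 0.037, "roll": 0},
    {"x": 0, "y": 0, "z": 0.044, "roll": 0},
    {"x": 0, "y": 0, "z": 0.047, "roll": 0},
    {"x": 0, "y": 0, "z": 0.048, "roll": 0},
  ],
)

```text
time: 18.62
ee_pos: [0.6151, 0.1764, 0.0561]
tool_rot: [3.141, 0.0, 3.073]
wrist_force: [-0.7, 0.4, -5.0]
gripper_width: 0.0138
grasp_force: 30.0
```

servo_tool(
  targets=[
    {"x": 0, "y": 0, "z": 0.001, "roll": 0},
    {"x": 0, "y": 0, "z": 0.001, "roll": 0},
  ],
)

```text
time: 18.88
ee_pos: [0.6149, 0.1764, 0.0552]
tool_rot: [3.141, 0.0, 3.073]
wrist_force: [-0.1, -0.4, -6.1]
gripper_width: 0.0138
grasp_force: 30.0
```

servo_tool(
  targets=[
    {"x": 0, "y": 0, "z": 0.001, "roll": 0},
    {"x": 0, "y": 0, "z": 0.001, "roll": 0},
  ],
)

```text
time: 19.12
ee_pos: [0.615, 0.1765, 0.0544]
tool_rot: [3.141, 0.001, 3.074]
wrist_force: [-1.0, 0.4, -0.9]
gripper_width: 0.0137
grasp_force: 30.0
```

servo_tool(
  targets=[
    {"x": 0, "y": 0, "z": 0.0007, "roll": 0},
    {"x": 0, "y": 0, "z": 0.0007, "roll": 0},
  ],
)

```text
time: 19.38
ee_pos: [0.6151, 0.1765, 0.0543]
tool_rot: [3.141, 0.001, 3.074]
wrist_force: [-3.0, 0.7, 5.3]
gripper_width: 0.0137
grasp_force: 30.0
```

servo_tool(
  targets=[
    {"x": 0, "y": 0, "z": -0.0003, "roll": 0},
    {"x": -0.002, "y": 0, "z": -0.0003, "roll": 0},
    {"x": -0.004, "y": 0, "z": -0.0003, "roll": 0},
    {"x": -0.006, "y": 0, "z": -0.0003, "roll": 0},
    {"x": -0.008, "y": 0, "z": -0.0003, "roll": 0},
  ],
)

```text
time: 20.0
ee_pos: [0.6215, 0.1756, 0.0543]
tool_rot: [-3.141, -0.002, 3.073]
wrist_force: [-11.0, 1.5, 11.0]
gripper_width: 0.0136
grasp_force: 30.0
```

servo_tool(
  targets=[
    {"x": -0.001, "y": 0, "z": 0, "roll": 0},
    {"x": -0.002, "y": 0, "z": 0, "roll": 0},
    {"x": -0.002, "y": 0, "z": 0, "roll": 0},
  ],
)

```text
time: 20.38
ee_pos: [0.6238, 0.1755, 0.0542]
tool_rot: [-3.141, -0.001, 3.073]
wrist_force: [-7.6, 0.1, 9.2]
gripper_width: 0.0139
grasp_force: 30.0
```

servo_tool(
  targets=[
    {"x": -0.001, "y": 0, "z": -0.0008, "roll": 0},
    {"x": -0.002, "y": 0, "z": -0.0008, "roll": 0},
    {"x": -0.003, "y": 0, "z": -0.0008, "roll": 0},
  ],
)

```text
time: 20.75
ee_pos: [0.6275, 0.1753, 0.0537]
tool_rot: [-3.141, -0.001, 3.073]
wrist_force: [-1.8, 0.2, -2.3]
gripper_width: 0.0136
grasp_force: 30.0
```

servo_tool(
  targets=[
    {"x": -0.0005, "y": 0, "z": 0, "roll": 0},
    {"x": -0.001, "y": 0, "z": 0, "roll": 0},
    {"x": -0.0015, "y": 0, "z": 0, "roll": 0},
  ],
)

```text
time: 21.12
ee_pos: [0.6293, 0.1752, 0.054]
tool_rot: [-3.141, -0.0, 3.073]
wrist_force: [0.9, -0.6, -6.0]
gripper_width: 0.0136
grasp_force: 30.0
```

servo_tool(
  targets=[
    {"x": 0, "y": 0, "z": 0.0008, "roll": 0},
    {"x": 0, "y": 0, "z": 0.001, "roll": 0},
  ],
)

```text
time: 21.38
ee_pos: [0.6292, 0.1753, 0.0531]
tool_rot: [-3.142, -0.0, 3.073]
wrist_force: [-0.9, 0.3, -6.1]
gripper_width: 0.014
grasp_force: 30.0
```

servo_tool(
  targets=[
    {"x": -0.0005, "y": 0, "z": 0.0005, "roll": 0},
    {"x": -0.001, "y": 0, "z": 0.001, "roll": 0},
  ],
)

```text
time: 21.62
ee_pos: [0.6303, 0.1752, 0.0523]
tool_rot: [3.142, 0.0, 3.073]
wrist_force: [0.0, -0.0, -5.5]
gripper_width: 0.0137
grasp_force: 30.0
```

Contact may have ended early, so I touch the pin's taper once more while still high, within 6 mm of place, and then drop the cover.

servo_tool(
  targets=[
    {"x": 0.001, "y": 0, "z": 0, "roll": 0},
    {"x": 0.002, "y": 0, "z": 0, "roll": 0},
    {"x": 0.003, "y": 0, "z": 0, "roll": 0},
  ],
)

```text
time: 22.0
ee_pos: [0.6278, 0.1755, 0.0525]
tool_rot: [3.141, 0.001, 3.074]
wrist_force: [2.8, -0.5, -6.7]
gripper_width: 0.0136
grasp_force: 30.0
```

servo_tool(
  targets=[
    {"x": 0, "y": 0, "z": 0.0005, "roll": 0},
    {"x": 0, "y": 0, "z": 0.0005, "roll": 0},
  ],
)

```text
time: 22.25
ee_pos: [0.6279, 0.1756, 0.0523]
tool_rot: [3.141, 0.001, 3.074]
wrist_force: [3.4, -0.6, -3.7]
gripper_width: 0.0135
grasp_force: 30.0
```

servo_tool(
  targets=[
    {"x": -0.002, "y": 0, "z": 0, "roll": 0},
    {"x": -0.0038, "y": 0.0, "z": 0.001, "roll": 0},
    {"x": -0.0038, "y": 0, "z": 0.002, "roll": 0},
    {"x": -0.0038, "y": 0, "z": 0.0035, "roll": 0},
    {"x": -0.0038, "y": 0, "z": 0.0045, "roll": 0},
  ],
)

```text
time: 22.88
ee_pos: [0.631, 0.1751, 0.0478]
tool_rot: [-3.141, 0.0, 3.074]
wrist_force: [-3.7, -1.5, 4.5]
gripper_width: 0.014
grasp_force: 30.0
```

servo_tool(
  targets=[
    {"x": 0, "y": 0, "z": 0, "roll": 0},
  ],
)

```text
time: 23.0
ee_pos: [0.6309, 0.1751, 0.0479]
tool_rot: [-3.142, 0.0, 3.074]
wrist_force: [-3.2, -0.8, 2.1]
gripper_width: 0.0141
grasp_force: 30.0
```

servo_tool(
  targets=[
    {"x": 0.0004, "y": 0, "z": 0.001, "roll": 0},
    {"x": 0.0004, "y": 0, "z": 0.002, "roll": 0},
    {"x": 0.0004, "y": 0, "z": 0.003, "roll": 0},
    {"x": 0.0004, "y": 0, "z": 0.0035, "roll": 0},
  ],
)

```text
time: 23.5
ee_pos: [0.6309, 0.1751, 0.0449]
tool_rot: [-3.141, 0.001, 3.074]
wrist_force: [-6.1, -2.2, 11.9]
gripper_width: 0.0135
grasp_force: 30.0
```

servo_tool(
  targets=[
    {"x": 0, "y": 0, "z": 0.0005, "roll": 0},
    {"x": 0, "y": 0, "z": 0.001, "roll": 0},
  ],
)

```text
time: 23.75
ee_pos: [0.6309, 0.1749, 0.0446]
tool_rot: [-3.141, 0.001, 3.074]
wrist_force: [-8.4, -3.6, 16.8]
gripper_width: 0.014
grasp_force: 30.0
```

servo_tool(
  targets=[
    {"x": 0.0008, "y": -0.0004, "z": 0.0003, "roll": 0},
    {"x": 0.0012, "y": -0.0005, "z": 0.0005, "roll": 0},
    {"x": 0.0012, "y": -0.0005, "z": 0.001, "roll": 0},
  ],
)

```text
time: 24.12
ee_pos: [0.6308, 0.1747, 0.0445]
tool_rot: [3.141, 0.003, 3.074]
wrist_force: [-6.3, -3.3, 19.5]
gripper_width: 0.0138
grasp_force: 30.0
```

servo_tool(
  targets=[
    {"x": 0, "y": 0, "z": 0, "roll": 0},
    {"x": 0, "y": 0, "z": 0, "roll": 0},
  ],
)

```text
time: 24.38
ee_pos: [0.6308, 0.1748, 0.0445]
tool_rot: [3.141, 0.003, 3.074]
wrist_force: [-5.3, -3.4, 16.8]
gripper_width: 0.0134
grasp_force: 30.0
```

```bash
python3 - <<'E'
from h import *
o=get_obs();print(o['ee_pos'],o['tool_rot'],o['wrist_force'],o['moment'])
z=.02
m=camera_model("wrist");a=snap("wrist","w12");rects(a,m,(80,60,40),(100,255,255),.034,'teal w',1500)
rects(a[:250],m,(0,0,110),(180,45,255),.018,'white w',500,kern=9)
E
```

```text
[0.63081103 0.17478428 0.0445163 ] [3.14087607 0.00327825 3.07422626] [-5.31618615 -3.35697541 16.84925429] [-1.32251601  2.11930023  0.02242543]
teal w px [276. 199.] c [596.7 177.9] LxS 96.9 57.6 yaw 86.1
teal w px [ 35. 187.] c [578.7  30. ] LxS 65.0 62.2 yaw 42.0
white w px [ 20. 226.] c [609.1   8.8] LxS 38.6 33.4 yaw -18.3
white w px [275. 222.] c [609.1 177.2] LxS 51.6 44.0 yaw -3.9
white w px [274. 169.] c [593.3 177.3] LxS 125.5 72.9 yaw 86.1
```

servo_tool(
  targets=[
    {"x": 0, "y": 0, "z": 0.0004, "roll": 0},
    {"x": 0, "y": 0, "z": 0.0004, "roll": 0},
    {"x": 0, "y": 0, "z": 0.0004, "roll": 0},
  ],
)

```text
time: 24.8
ee_pos: [0.6308, 0.1747, 0.0444]
tool_rot: [3.141, 0.003, 3.074]
wrist_force: [-7.1, -5.4, 20.6]
gripper_width: 0.0136
grasp_force: 30.0
```

```bash
python3 - <<'E'
from h import *
o=get_obs();print(o['ee_pos'],o['tool_rot'],o['wrist_force'],o['grasp_force'])
print(finish_job())
E
```

```text
[0.63082447 0.17466754 0.04441125] [3.1409927  0.00338886 3.07428399] [-7.11787733 -5.37702267 20.59839663] 30.003073811531067
the job is handed in; nothing more can be done
None
```

I handed the job in at 24.8 s with both blanks in their own nests and the middle-sized cover slid over the pins, held pressed down at about 20 N; the hand-in returned no verdict, so I don't know how it was judged.

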